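# Point out the parts of the next pencil

## Task

Show the trainee what goes into the next pencil, by pointing with the fingertips from about two centimetres above each thing, and keeping them there for two seconds: first the knurled steel clutch housing, then the grey eraser plug, and last the one orange barrel in the rack that has no chrome cap yet. Touch nothing, and lift or move none of the parts. Finish still pointing at that barrel.

Things in the scene. Friction and masses are not known exactly. Their poses are not given: they have to be found in the camera images.
- clutch_housing: knurled steel clutch housing lying on the table, a cylinder 16 mm across and 52 mm long with a brass nose; it lies along its x axis (nose at +x), z up; origin under its middle, on the table.
- housing_top (a point): the highest point of the middle of the clutch housing, 16 mm above the table: point at this from above.
- eraser_plug: dark grey matt rubber eraser plug, a plain cylinder with a bevelled top, standing on the table, 16 mm across and 24 mm high; origin at the centre of its underside, z up.
- plug_top (a point): the centre of the top of the eraser plug, 24 mm above the table: point at this from above.
- open_barrel: the one barrel without a cap: orange polycarbonate tube 16 mm across, 110 mm long, standing loosely upright in a hole of the rack, its open top showing a dark bore; origin at the centre of its foot, 12 mm above the table, z up.
- open_barrel_top (a point): the centre of the open top of that barrel, 122 mm above the table; 12 mm lower than the tops of the finished pencils, which may stand 36 mm away: point at this from above.
- rack: wooden rack fixed to the table, 60 mm by 246 mm, 72 mm high, with one row of six holes 36 mm apart along its y axis; four are filled, in any order. Origin at the centre of its underside, z up.
- pencil_a: finished pencil standing in the rack: orange barrel 16 mm across, 110 mm long, with a chrome cap 13 mm across and 12 mm high on top (122 mm in all, top 134 mm above the table); origin at the centre of its foot, z up. Not to be touched.
- pencil_b: finished pencil standing in the rack: orange barrel 16 mm across, 110 mm long, with a chrome cap 13 mm across and 12 mm high on top (122 mm in all, top 134 mm above the table); origin at the centre of its foot, z up. Not to be touched.
- pencil_c: finished pencil standing in the rack: orange barrel 16 mm across, 110 mm long, with a chrome cap 13 mm across and 12 mm high on top (122 mm in all, top 134 mm above the table); origin at the centre of its foot, z up. Not to be touched.
- cap_a: bright chrome push cap, a loose spare: a flanged button 17 mm across at the foot, 13 mm above it and 16 mm high, standing on the table; origin at the centre of its underside, z up. Not to be touched.
- cap_b: bright chrome push cap, a loose spare: a flanged button 17 mm across at the foot, 13 mm above it and 16 mm high, standing on the table; origin at the centre of its underside, z up. Not to be touched.
- ruler: stubby brass ruler lying flat, 90 mm (along its x axis) by 20 mm by 4 mm; origin at the centre of its underside, z up. Not to be touched.
Not all that is in view belongs to the job. What is shaped like the open_barrel but green or purple is not meant.

How it is judged (in metres and radians):
On the way, in this order (a step that is already met when the one before it is completed fails the run):
1. the fingertips dwell just above the clutch housing, without contact (horizontal distance between the grasp point and housing_top below 0.018 m and z of the grasp point in the frame of housing_top between 0.008 and 0.07 m), for 1.5 s.
2. the fingertips dwell just above the eraser plug, without contact (horizontal distance between the grasp point and plug_top below 0.018 m and z of the grasp point in the frame of plug_top between 0.008 and 0.07 m), for 1.5 s.
3. the fingertips dwell just above the barrel without a cap, without contact (horizontal distance between the grasp point and open_barrel_top below 0.018 m and z of the grasp point in the frame of open_barrel_top between 0.008 and 0.07 m), for 1.5 s.
At the end, for the whole second after the job is handed in: The fingertips are still just above the barrel without a cap (point between the finger pads within 18 mm sideways of the centre of its top and 8 to 70 mm above it), and every loose part is at rest within 6 mm of where it started (all of step 3 and distance of each of clutch_housing, eraser_plug, cap_a, cap_b, ruler, open_barrel, pencil_a, pencil_b, pencil_c from where it was at the start of the episode below 0.006 m and linear speed of each of clutch_housing, eraser_plug, cap_a, cap_b, ruler, open_barrel, pencil_a, pencil_b, pencil_c below 0.02 m/s); the robot touches nothing.
It fails at once if the robot touches something (over 0.5 N) (contact force between any of the fingers, the arm and anything else above 0.5 N).
It fails at once if a part is lifted, carried or shifted by more than 6 mm (distance of any of clutch_housing, eraser_plug, cap_a, cap_b, ruler, open_barrel, pencil_a, pencil_b, pencil_c from where it was at the start of the episode above 0.006 m).
It also fails if it takes over 51 s, if anything falls off the work surface, if the arm or the gripper's body presses on something with over 40 N, if the wrist force passes 120 N, or if a joint passes its speed limit or range.

## Robot

A 6-joint arm with a two-finger parallel gripper is mounted at the origin on the work surface. World frame = base frame: x ahead of the robot, y to its left, z up, the work surface at z = 0. Lengths are in mm, angles in rad, forces in N, time in s.
With the tool pointing down it reaches from about 400 to 925 mm from the base axis. Payload 12.5 kg.
Tool frame: the origin (TCP) lies between the finger pads; the fingertips stand 11 mm ahead of it and the grasp point (between the pads) lies 8 mm behind it (env.tip_extent is the distance from the TCP to the fingertips, in mm); x points along the fingers, z is the direction in which the jaws open and shut, and the axes are right-handed (so a half turn about x gives the same grasp; the last joint's range is limited). The gripper opens to 95 mm and grips with 3 to 60 N. Pads are 20 mm wide; open, the fingers measure 119 mm over their backs; the gripper's body (75 mm by 180 mm) begins 59 mm behind the grasp point.
Start: joints at [-1.291, 0.491, 1.559, -0, 1.092, -0.106], TCP at [235.212, -579.073, 188.361] pointing down, gripper open.
Joint ranges: [-3.1, 3.1], [-0.84, 2.19], [0.05, 2.79], [-1.13, 4.28], [0.06, 2.93], [-2.69, 2.69]. Speed limits (rad/s): [2.22, 2.22, 2.79, 3.14, 3.14, 3.14].

## Interface

Orientations are given as [roll, pitch, yaw] about the fixed x, y, z axes, in that order (R = Rz(yaw) Ry(pitch) Rx(roll)).
In Python, from cell import status, imaging, env gives the robot as it stands. The module is installed in compiled form; this text tells all that it offers.
- The arm moves only by the tool apply_moves, never from a script. Its argument "increments" is a list of rows, each a list of 5 numbers: the closure, from 0 (fully open) to 1 (shut), then the shift along the tool's x, y, z in mm, then the turn about the tool's x in degrees. A call has 1 to 10 rows; each row shifts and turns the commanded pose from where the row before left it, along the tool's axes as they then stand; what a row does not reach is not made up. A row lasts 1/10 s, in which the tool goes at most 50 mm and 8.59 degrees, less where a joint would pass 70% of its speed; a pose out of reach is approached as far as the arm can. A call with a gripper value outside its range is refused whole. The fingers move at their own pace and stop on an object; the grip force is fixed at half the most. Time passes only in rows, so rows that do not move let the fingers close. It gives the time, the measured TCP pose, the force and the opening at its end, in the units of the state.
- status.state(): the state, without advancing time (a new reading comes with each control period).
- imaging.read_camera(name): name is "side" or "top"; returns a dict with "pixels" (400x640x3 uint8, red, green, blue), "fovy" (degrees; the focal length in pixels is half the picture's height over the tangent of half this angle, whatever the lens; pixels are square), "cx", "cy" (the principal point, pixels), "R" (3x3) and "t" (3): a world point X has camera coordinates R X + t. Camera axes: x right, y down, z forward; pixel columns grow to the right and rows downward; lengths in mm; the calibration is good to about 2 mm. A picture is of the moment at which its call begins. There is no depth.
- env.job_done(): hands the job in, once; it reports no verdict.
The state is a dict: "t": time; "joints": joint angles; "qvel": joint speeds; "tau": joint torques, N m; "eef_pos": TCP position; "tcp_rot": TCP orientation; "ft_force": force on the tool from outside, world axes, zero at the start; "moment": the same for the moment, N m; "opening": opening from 0.0 (shut) to 1.0 (fully open).
Only numpy, scipy, OpenCV 4.12 (cv2) and the standard library are available. Lean on these libraries where they do the work, as an engineer would, in place of code of your own. Each camera call takes 0.05 s, during which the arm holds its last target. There are 200 camera calls.

## Working session

There is one attempt and no reset: what is moved stays moved. The work goes in short steps, Python scripts to look and compute and a tool call to move; the robot and the scene stay as the last step left them, time stands still between calls to the robot, and variables do not carry over. Pictures are saved under pics/ and viewed, about 8 in all and at most 12, crops included, and the job is handed in when it is done.

Besides the shell and the picture viewer there is one more tool, called after "Call:" as name(argument=value, ...) on one line, values as JSON. apply_moves: Moves the arm, as the interface text tells. Its arguments: {"type":"object","properties":{"increments":{"type":"array"}},"required":["increments"]}

```bash
mkdir -p pics; cat > h.py <<'E'
import numpy as np, cv2
from cell import status, imaging, env
def grab(n,fn=None):
    c=imaging.read_camera(n)
    if fn: cv2.imwrite('pics/'+fn, c['pixels'][:,:,::-1])
    return c
def ray(c,u,v,z):
    f=200/np.tan(np.radians(c['fovy'])/2); R=np.array(c['R']);t=np.array(c['t'])
    d=R.T@np.array([(u-c['cx'])/f,(v-c['cy'])/f,1]); o=-R.T@t
    return (o+d*(z-o[2])/d[2])
def proj(c,X):
    f=200/np.tan(np.radians(c['fovy'])/2); p=np.array(c['R'])@np.array(X)+np.array(c['t'])
    return np.array([c['cx']+f*p[0]/p[2],c['cy']+f*p[1]/p[2]])
E
python3 - <<'E'
from h import *
for n in('top','side'):
    c=grab(n,n+'0.png'); R=np.array(c['R']); print(n,c['fovy'],c['cx'],c['cy'],R.round(3).tolist(),(-R.T@np.array(c['t'])).round())
print(status.state())
E
```

```text
top 43.630599822375295 313.14267926280456 197.1783423322983 [[0.005, -1.0, -0.005], [-0.985, -0.004, -0.174], [0.174, 0.006, -0.985]] [ 3.990e+02 -1.000e+00  1.007e+03]
side 45.8145490326926 325.76543589524977 210.30718958162788 [[0.999, -0.047, 0.009], [-0.023, -0.621, -0.783], [0.043, 0.782, -0.621]] [ 495. -758.  720.]
{'t': 0.1, 'joints': array([-1.29059909e+00,  4.91539009e-01,  1.55940523e+00, -2.88804841e-05,
        1.09169428e+00, -1.05584272e-01]), 'qvel': array([ 7.01716808e-06, -1.30501716e-03, -2.88346465e-04, -8.87761480e-05,
       -1.13597031e-03,  9.66333785e-04]), 'tau': array([ 4.74479413e-03, -6.13619256e+01, -2.58605450e+01,  6.94857887e-02,
        4.70364711e-02, -2.28638476e-05]), 'eef_pos': array([ 235.13086319, -578.8153932 ,  187.78975719]), 'tcp_rot': array([3.06049521, 1.56975015, 1.87549371]), 'ft_force': array([-0.34561059, -0.31566322, -0.10458461]), 'moment': array([ 0.04880186,  0.01626613, -0.04163785]), 'opening': 1.0008633317363909}
```

View pics/top0.png

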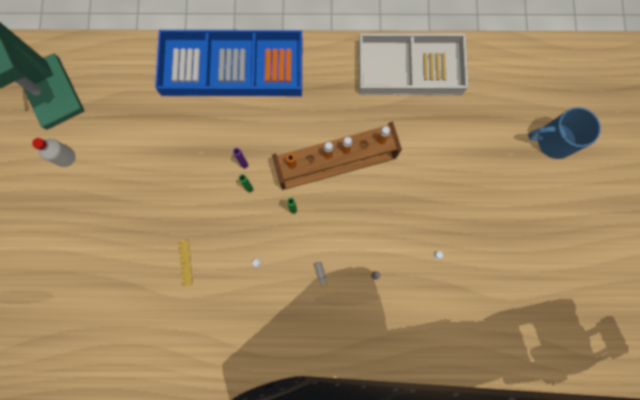

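View pics/side0.png

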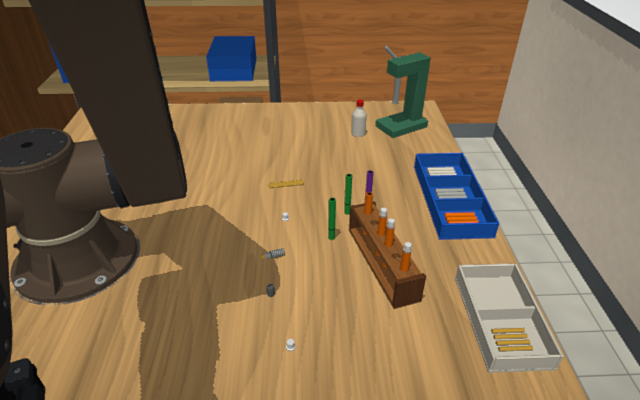

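Top view: the clutch housing is at about (320,272) and the dark plug at (376,275). The rack barrels are at (291,160), with no cap, and (328,147), (347,142) and (385,131), with chrome caps. The purple tube (240,157) and the green ones (246,183) and (292,205) stand outside the rack. The uncapped orange one at (291,160) is the barrel; I'll confirm it in a crop.

```bash
python3 - <<'E'
from h import *
t=grab('top');s=grab('side')
a=cv2.resize(t['pixels'][110:290,220:410],None,fx=3,fy=3,interpolation=2)[:,:,::-1]
b=cv2.resize(s['pixels'][160:310,250:430],None,fx=3,fy=3,interpolation=2)[:,:,::-1]
o=np.zeros((540,1110,3),np.uint8);o[:540,:570]=a;o[:450,570:]=b
cv2.imwrite('pics/crop.png',cv2.resize(o,(800,389),interpolation=cv2.INTER_AREA))
for n,u,v,z,p in[('h',320,272,12,(274,254)),('p',376,275,24,(270,288)),('b',291,160,122,(368,193)),('c1',328,147,134,(0,0)),('c2',347,142,134,0),('c3',385.5,131,134,0),('ruler',186,263,4,0),('capa',256,263,16,0),('capb',438,255,16,0),('g1',292,203,110,0),('g2',244,180,110,0),('pu',238,152,110,0)]:
    X=ray(t,u,v,z); print(n,X.round(),'side pred',proj(s,X).round(),p)
# dark/grey segmentation
for nm,c,(r0,r1,c0,c1) in[('top',t,(255,290,305,390)),('side',s,(240,302,258,292))]:
    im=c['pixels'][r0:r1,c0:c1]; hsv=cv2.cvtColor(im,cv2.COLOR_RGB2HSV)
    m=(hsv[...,1]<75).astype(np.uint8)
    k,l,st,ce=cv2.connectedComponentsWithStats(m)
    for i in range(1,k):
        if st[i,4]>15: print(nm,st[i]+[c0,r0,0,0,0],ce[i]+[c0,r0])
E
```

```text
h [424.  -9.  12.] side pred [274. 252.] (274, 254)
p [ 419. -118.   24.] side pred [268. 286.] (270, 288)
b [623.  45. 122.] side pred [366. 195.] (368, 193)
c1 [645. -22. 134.] side pred [380. 210.] (0, 0)
c2 [654. -56. 134.] side pred [388. 220.] 0
c3 [ 675. -126.  134.] side pred [405. 245.] 0
ruler [441. 258.   4.] side pred [284. 184.] 0
capa [441. 117.  16.] side pred [283. 214.] 0
capb [ 459. -242.   16.] side pred [288. 341.] 0
g1 [546.  43. 110.] side pred [329. 201.] 0
g2 [588. 131. 110.] side pred [346. 177.] 0
pu [641. 144. 110.] side pred [368. 173.] 0
top [315 263  11  22 153] [320.12418301 272.69281046]
top [372 272   8   7  44] [375.5 275. ]
side [264 248  21  11 138] [274.42028986 253.31884058]
side [267 284   8  13  83] [270.24096386 290.15662651]
```

View pics/crop.png

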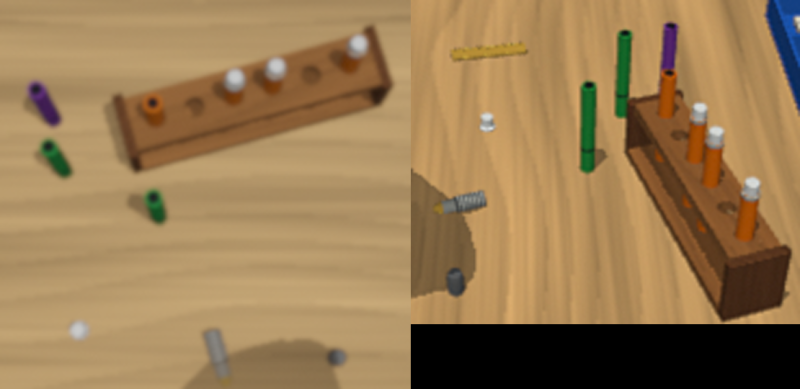

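The crop confirms it. The barrel at the left end of the rack shows a dark bore and has no cap, and the other three have chrome caps. The two views agree to about 2 px. Next I'll work out the moves in tool axes.

```bash
cat >> h.py <<'E'
from scipy.spatial.transform import Rotation as Ro
def deltas(pts):
    s=status.state(); M=Ro.from_euler('xyz',s['tcp_rot']).as_matrix(); p=s['eef_pos']; print('t',s['t'],p.round(1),'rot',M.round(3).tolist())
    for q in pts: d=M.T@(np.array(q)-p); print(q,'tool',d.round(1),'20th',(d/20).round(2)); p=np.array(q)
E
python3 -c "
from h import *
deltas([(450,-300,170),(420,-10,120),(420,-10,47),(420,-10,90),(420,-118,90),(420,-118,55)])"
```

```text
t 0.2 [ 235.2 -578.9  188. ] rot [[-0.0, 0.926, 0.376], [0.001, 0.376, -0.926], [-1.0, 0.0, -0.001]]
(450, -300, 170) tool [  18.1  304.  -177.5] 20th [ 0.91 15.2  -8.88]
(420, -10, 120) tool [  50.2   81.3 -279.9] 20th [  2.51   4.07 -14.  ]
(420, -10, 47) tool [73. -0.  0.] 20th [ 3.65 -0.    0.  ]
(420, -10, 90) tool [-43.   0.  -0.] 20th [-2.15  0.   -0.  ]
(420, -118, 90) tool [-1.000e-01 -4.060e+01  1.001e+02] 20th [-0.   -2.03  5.  ]
(420, -118, 55) tool [35. -0.  0.] 20th [ 1.75 -0.    0.  ]
```

Call:
apply_moves(increments=[[0.85,2,30,-18],[0.85,2,30,-18],[0.85,2,30,-18],[0.85,2,30,-18],[0.85,2,30,-18],[0.85,2,30,-18],[0.85,2,30,-18],[0.85,2,30,-18],[0.85,2,30,-18],[0.85,0,34,-16]])

```text
validation failed for argument at $.in...
```

Call:
apply_moves(increments=[[0.85,5,8,-28],[0.85,5,8,-28],[0.85,5,8,-28],[0.85,5,8,-28],[0.85,5,8,-28],[0.85,5,8,-28],[0.85,5,8,-28],[0.85,5,8,-28],[0.85,5,8,-28],[0.85,5,9,-28]])

```text
validation failed for argument at $.in...
```

```bash
python3 -c "
from h import *
deltas([(420,-10,47)])
grab('side','side1.png');t=grab('top','top1.png')"
```

```text
t 0.2 [ 235.2 -578.9  188. ] rot [[-0.0, 0.926, 0.376], [0.001, 0.376, -0.926], [-1.0, 0.0, -0.001]]
(420, -10, 47) tool [ 141.3  385.3 -457.4] 20th [  7.07  19.27 -22.87]
```

View pics/side1.png

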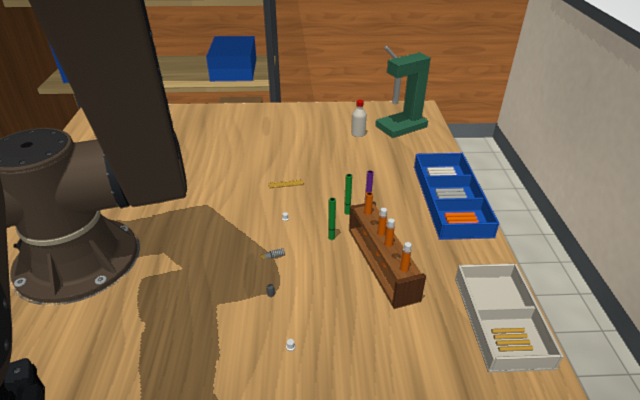

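The moves were refused because I left out the fifth number, the turn, so the arm hasn't moved and the picture is unchanged. I'll resend with complete rows.

Call:
apply_moves(increments=[[0.85,2,30,-18,0],[0.85,2,30,-18,0],[0.85,2,30,-18,0],[0.85,2,30,-18,0],[0.85,2,30,-18,0],[0.85,2,30,-18,0],[0.85,2,30,-18,0],[0.85,2,30,-18,0],[0.85,2,30,-18,0],[0.85,0,34,-16,0]])

```text
t: 1.3
eef_pos: [450.3, -298.4, 170.3]
tcp_rot: [-2.338, 1.571, 2.76]
ft_force: [0.4, -0.6, -0.4]
opening: 0.217
```

Call:
apply_moves(increments=[[0.85,5,8,-28,0],[0.85,5,8,-28,0],[0.85,5,8,-28,0],[0.85,5,8,-28,0],[0.85,5,8,-28,0],[0.85,5,8,-28,0],[0.85,5,8,-28,0],[0.85,5,8,-28,0],[0.85,5,8,-28,0],[0.85,5,9,-28,0]])

```text
t: 2.3
eef_pos: [419.3, -8.8, 120.3]
tcp_rot: [0.76, 1.57, -0.425]
ft_force: [0.2, -0.9, 1.2]
opening: 0.147
```

```bash
python3 -c "
from h import *
s=grab('side','side2.png')
deltas([(420,-10,47)]); print(status.state()['opening'], proj(s,status.state()['eef_pos']-[0,0,11]))"
```

```text
t 2.35 [418.2  -6.1 119.6] rot [[-0.001, 0.926, 0.377], [0.001, 0.377, -0.926], [-1.0, -0.001, -0.001]]
(420, -10, 47) tool [72.6  0.3  4.4] 20th [3.63 0.01 0.22]
0.15411954655271207 [267.97182665 216.95177641]
```

View pics/side2.png

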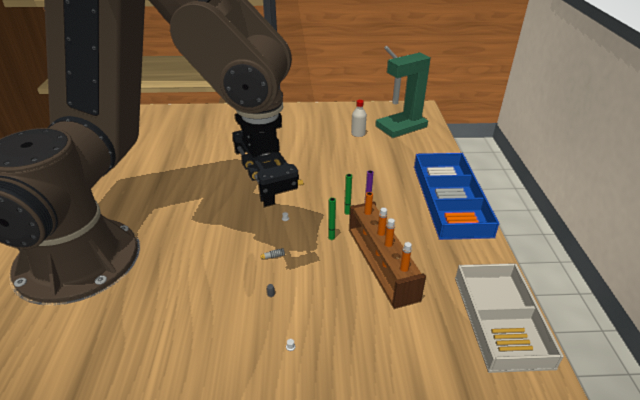

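The arm is over the housing. The visible fingertips end near (267,204), but the projected tip is (268,217), so I'll check that close up before descending.

```bash
python3 -c "
from h import *
s=grab('side');t=grab('top');e=status.state()['eef_pos'];print(e)
print('side tip,tcp',proj(s,e-[0,0,11]),proj(s,e),'top',proj(t,e-[0,0,11]), 'grip body',proj(s,e+[0,0,67]),proj(t,e+[0,0,67]))
a=cv2.resize(s['pixels'][150:270,215:325],(440,480),interpolation=2);b=cv2.resize(t['pixels'][200:320,270:360],(360,480),interpolation=2)
cv2.imwrite('pics/c2.png',np.hstack([a,b])[:,:,::-1])"
```

```text
[419.32988355  -8.76135381 120.25960998]
side tip,tcp [268.44710149 217.53565552] [268.08537389 213.31929095] top [320.12360904 273.43710488] grip body [265.76526633 186.27568379] [320.54236629 272.31280429]
```

View pics/c2.png

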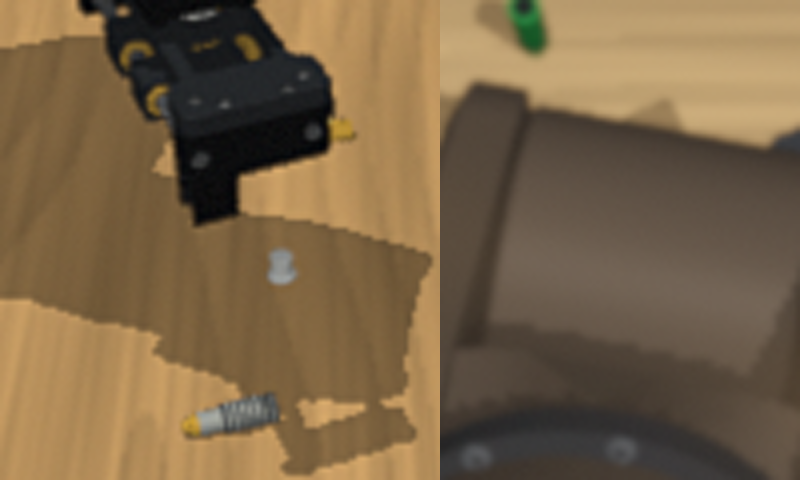

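Call:
apply_moves(increments=[[0.85,10,0,1,0],[0.85,10,0,0,0],[0.85,10,0,0,0],[0.85,5,0,0,0],[0.85,0,0,0,0],[0.85,0,0,0,0]])

```text
t: 3.05
eef_pos: [420.0, -11.0, 85.2]
tcp_rot: [-1.913, 1.57, -3.098]
ft_force: [0.4, 0.0, 0.4]
opening: 0.152
```

```bash
python3 -c "
from h import *
s=grab('side');e=status.state()['eef_pos'];print(e,env.tip_extent,status.state()['opening'])
M=Ro.from_euler('xyz',status.state()['tcp_rot']).as_matrix()
for x in (-67,-30,0,11):
  print(x,[proj(s,e+M@np.array([x,y,z])).round(1).tolist() for y,z in((0,0),(10,19),(-10,19),(10,-19),(-10,-19))])
a=cv2.resize(s['pixels'][150:300,215:345],(520,600),interpolation=0)[:,:,::-1].copy()
for x in(0,11):
  p=(proj(s,e+M@np.array([x,0,0]))-[215,150])*4; cv2.drawMarker(a,(int(p[0]),int(p[1])),(0,0,255),0,12)
cv2.imwrite('pics/c3.png',a)"
```

```text
[420.0712037  -10.94550589  85.4068772 ] 11.0 0.15021306235561843
-67 [[267.3, 201.3], [275.4, 205.4], [265.7, 208.0], [268.9, 194.8], [259.4, 197.3]]
-30 [[268.6, 215.9], [276.5, 220.0], [267.0, 222.7], [270.1, 209.3], [260.8, 211.8]]
0 [[269.5, 227.2], [277.3, 231.4], [268.0, 234.0], [271.0, 220.5], [261.9, 223.0]]
11 [[269.9, 231.2], [277.6, 235.4], [268.4, 238.1], [271.3, 224.5], [262.3, 227.1]]
```

View pics/c3.png

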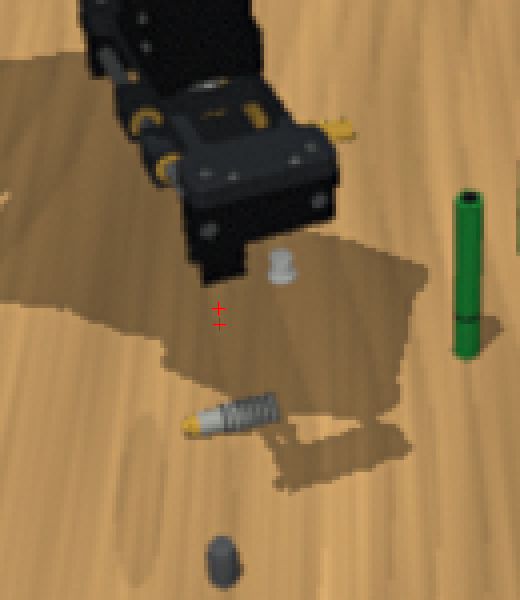

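The visible gripper sits about 12–16 px above the projected pose, while fixed parts agree to 2 px. I'll move sideways to a spot both cameras can see and triangulate the gripper before trusting any height.

Call:
apply_moves(increments=[[0.85,-30,0,0,0],[0.85,-35,-8,31,0],[0.85,0,-9,34,0],[0.85,0,-9,35,0],[0.85,0,-9,35,0],[0.85,0,-9,35,0],[0.85,0,-10,35,0],[0.85,0,-10,35,0],[0.85,0,-10,35,0],[0.85,0,-9,35,0]])

```text
t: 4.1
eef_pos: [459.6, -330.9, 150.8]
tcp_rot: [0.364, 1.57, -0.821]
ft_force: [0.3, 0.2, -0.8]
opening: 0.15
```

Call:
apply_moves(increments=[[0.85,0,0,0,0],[0.85,0,0,0,0],[0.85,0,0,0,0]])

```text
t: 4.4
eef_pos: [459.5, -328.4, 150.5]
tcp_rot: [-2.744, 1.571, 2.355]
ft_force: [0.1, 0.1, 0.4]
opening: 0.148
```

```bash
python3 -c "
from h import *
s=grab('side');t=grab('top');e=status.state()['eef_pos'];M=Ro.from_euler('xyz',status.state()['tcp_rot']).as_matrix();print(e)
o=[]
for c in(t,s):
  p=proj(c,e).astype(int);u0=min(max(p[0]-75,0),490);v0=min(max(p[1]-110,0),200);print('crop origin',u0,v0,'tcp',proj(c,e),'tip',proj(c,e+[0,0,-11]))
  print(' body z90 corners -67',[proj(c,e+M@np.array([-67,y,90])).round().tolist() for y in(-37,37)])
  a=cv2.resize(c['pixels'][v0:v0+200,u0:u0+150],(399,532),interpolation=2)[:,:,::-1].copy()
  for x in(0,11):
    q=(proj(c,e+[0,0,-x])-[u0,v0])*2.66; cv2.drawMarker(a,(int(q[0]),int(q[1])),(0,0,255),0,10)
  o.append(a)
cv2.imwrite('pics/c4.png',np.hstack(o))"
```

```text
[ 459.74692786 -328.25497576  150.65265301]
crop origin 432 139 tcp [507.78781806 249.86515414] tip [505.3761012  250.31010697]
 body z90 corners -67 [[586.0, 247.0], [565.0, 204.0]]
crop origin 209 200 tcp [284.06700683 333.9132025 ] tip [284.41055894 338.56355493]
 body z90 corners -67 [[280.0, 366.0], [335.0, 345.0]]
```

View pics/c4.png

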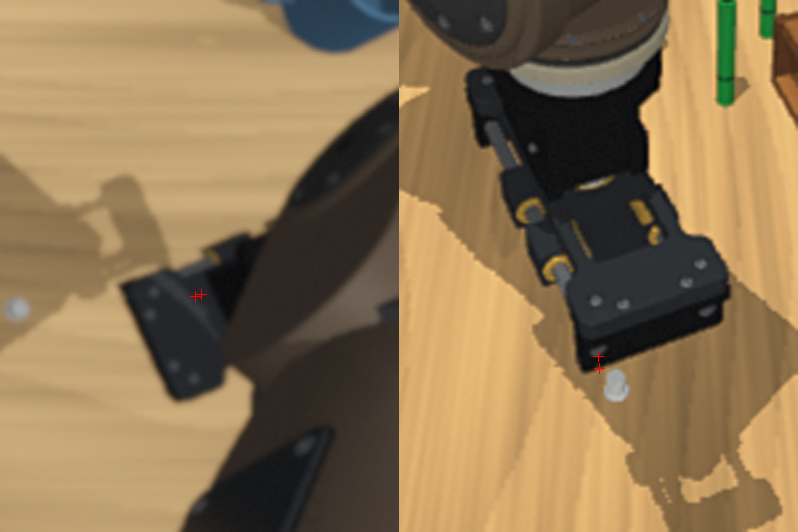

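```bash
python3 -c "
from h import *
s=grab('side');t=grab('top');e=status.state()['eef_pos'];M=Ro.from_euler('xyz',status.state()['tcp_rot']).as_matrix()
for n,a,b in[('A',(153,291),(700,265)),('B',(149,314),(686,283)),('C',(172,364),(623,303)),('D',(193,379),(596,301))]:
  u=np.array(a)/2.66+[432,139]; v=(np.array(b)-[399,0])/2.66+[209,200]
  p0,p1=ray(t,*u,300),ray(t,*u,0);q0,q1=ray(s,*v,300),ray(s,*v,0)
  d,f=p1-p0,q1-q0
  k=np.linalg.lstsq(np.stack([d,-f],1),q0-p0,rcond=None)[0]
  P,Q=p0+k[0]*d,q0+k[1]*f; print(n,P.round(),Q.round(),'tool rel',(M.T@((P+Q)/2-e)).round(1))
for o in((0,0),(27,0),(0,40)): print(o)
"
```

```text
A [ 460. -290.  173.] [ 517. -288.  176.] tool rel [-24.   41.6 -25.9]
B [ 447. -291.  160.] [ 509. -289.  163.] tool rel [-10.7  31.2 -28.9]
C [ 416. -303.  161.] [ 473. -300.  161.] tool rel [-10.   -4.2 -30.6]
D [ 406. -311.  173.] [ 459. -308.  172.] tool rel [-22.1 -18.1 -27.9]
(0, 0)
(27, 0)
(0, 40)
```

```bash
python3 -c "
from h import *
s=grab('side');t=grab('top');e=status.state()['eef_pos'];M=Ro.from_euler('xyz',status.state()['tcp_rot']).as_matrix()
T=np.array([(153,291),(149,314),(172,364),(193,379)]).mean(0)/2.66+[432,139]
S=(np.array([(700,265),(686,283),(623,303),(596,301)]).mean(0)-[399,0])/2.66+[209,200]
for h in range(140,320,15):
  P,Q=ray(t,*T,h),ray(s,*S,h); print(h,'top',(M.T@(P-e)).round(),'side',(M.T@(Q-e)).round(),'mid',((P+Q)/2).round())
"
```

```text
140 top [ 11. -17. -29.] side [ 11.  48. -41.] mid [ 461. -291.  140.]
155 top [ -4. -15. -34.] side [ -4.  43. -29.] mid [ 461. -294.  155.]
170 top [-19. -14. -39.] side [-19.  39. -17.] mid [ 461. -298.  170.]
185 top [-34. -12. -44.] side [-34.  34.  -6.] mid [ 460. -301.  185.]
200 top [-49. -11. -50.] side [-49.  30.   6.] mid [ 460. -305.  200.]
215 top [-64. -10. -55.] side [-64.  25.  18.] mid [ 460. -309.  215.]
230 top [-79.  -8. -60.] side [-79.  20.  29.] mid [ 460. -312.  230.]
245 top [-94.  -7. -65.] side [-94.  16.  41.] mid [ 460. -316.  245.]
260 top [-109.   -5.  -70.] side [-109.   11.   53.] mid [ 459. -319.  260.]
275 top [-124.   -4.  -75.] side [-124.    7.   64.] mid [ 459. -323.  275.]
290 top [-139.   -2.  -80.] side [-139.    2.   76.] mid [ 459. -327.  290.]
305 top [-154.   -1.  -86.] side [-154.   -2.   88.] mid [ 459. -330.  305.]
```

At a height of 294 mm the mirror-symmetric ends of the body put the tool axis at (459,-328), so the reported x and y are right. The drawn gripper, though, appears about 45 mm higher than the reported TCP implies. I'll go back over the housing and open the jaws, in case the fingertip height depends on the opening.

Call:
apply_moves(increments=[[0,0,8,-31,0],[0,0,8,-31,0],[0,0,8,-31,0],[0,0,8,-31,0],[0,0,8,-31,0],[0,0,8,-31,0],[0,5,8,-31,0],[0,5,8,-31,0],[0,10,9,-31,0],[0,10,9,-31,0]])

```text
t: 5.7
eef_pos: [418.8, -9.8, 120.3]
tcp_rot: [0.953, 1.57, -0.232]
ft_force: [1.3, 0.4, -0.0]
opening: 0.938
```

Call:
apply_moves(increments=[[0,0,0,0,0],[0,0,0,0,0],[0,0,0,0,0],[0,0,0,0,0],[0,0,0,0,0]])

```text
t: 6.2
eef_pos: [419.2, -11.9, 120.5]
tcp_rot: [0.803, 1.57, -0.383]
ft_force: [0.1, -0.2, -0.4]
opening: 1.0
```

```bash
python3 -c "
from h import *
s=grab('side');e=status.state()['eef_pos'];M=Ro.from_euler('xyz',status.state()['tcp_rot']).as_matrix();print(e,status.state()['opening'])
u0,v0=200,120
a=cv2.resize(s['pixels'][v0:v0+150,u0:u0+150],(600,600),interpolation=2)[:,:,::-1].copy()
for z in(-59.5,59.5):
  for x,col in((11,(0,0,255)),(-34,(0,255,0))):
    q=np.array([(proj(s,e+M@np.array([x,y,z]))-[u0,v0])*4 for y in(-10,10)]).astype(int); cv2.line(a,tuple(map(int,q[0])),tuple(map(int,q[1])),col,1)
    print(z,x,q.tolist())
cv2.imwrite('pics/c5.png',a)"
```

```text
[419.17874459 -11.77653059 120.45341874] 1.0006623890563338
-59.5 11 [[217, 333], [253, 323]]
-59.5 -34 [[210, 263], [247, 254]]
59.5 11 [[294, 470], [333, 459]]
59.5 -34 [[288, 398], [328, 387]]
```

View pics/c5.png

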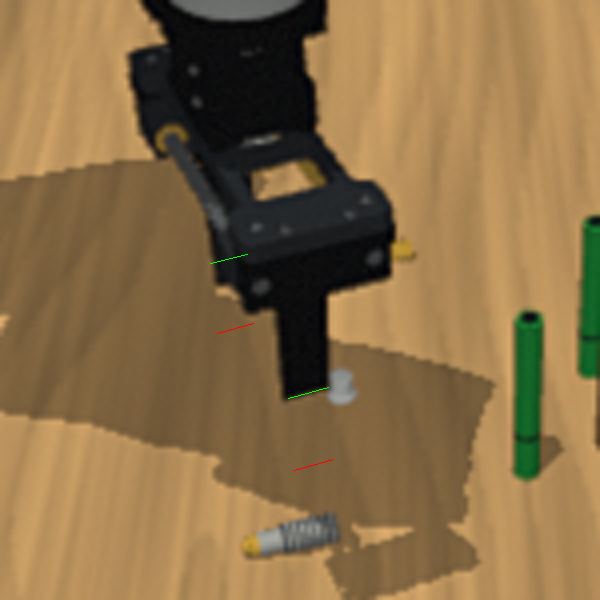

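With the jaws open, the drawn fingertips lie exactly on the line 45 mm above the reported ones (green), and sideways they match. So either the reported height or the drawing is off by 45 mm. I'll use a height that is valid both ways: reported grasp point 18 mm above each top (63 mm if the picture is right), inside 8–70 mm in both cases. With the jaws about 57 mm apart, nothing lies under the fingers either way.

Call:
apply_moves(increments=[[0.4,0,1,-1,0],[0.4,0,0,0,0],[0.4,15,0,0,0],[0.4,15,0,0,0],[0.4,15,0,0,0],[0.4,15,0,0,0],[0.4,14,0,0,0],[0.4,10,0,0,0],[0.4,6,0,0,0],[0.4,4,0,0,0]])

```text
t: 7.25
eef_pos: [419.6, -9.9, 26.0]
tcp_rot: [-1.784, 1.571, -2.969]
ft_force: [0.6, -0.2, 0.6]
opening: 0.601
```

Call:
apply_moves(increments=[[0.4,0,0,0,0],[0.4,0,0,0,0],[0.4,0,0,0,0],[0.4,0,0,0,0],[0.4,0,0,0,0],[0.4,0,0,0,0],[0.4,0,0,0,0],[0.4,0,0,0,0],[0.4,0,0,0,0],[0.4,0,0,0,0]])

```text
t: 8.25
eef_pos: [419.6, -9.9, 26.3]
tcp_rot: [-0.155, 1.571, -1.34]
ft_force: [0.7, -0.1, -0.3]
opening: 0.602
```

```bash
python3 -c "
from h import *
s=grab('side');e=status.state()['eef_pos'];print(e,status.state()['opening'])
u0,v0=200,150
a=cv2.resize(s['pixels'][v0:v0+150,u0:u0+150],(600,600),interpolation=2)[:,:,::-1].copy()
cv2.imwrite('pics/c6.png',a)
deltas([(420,-10,90),(420,-118,90),(420,-118,34)])"
```

```text
[419.56743456  -9.88204132  26.29788727] 0.5989438514571694
t 8.3 [419.6  -9.9  26.3] rot [[-0.0, 0.927, 0.376], [-0.0, 0.376, -0.927], [-1.0, -0.0, 0.0]]
(420, -10, 90) tool [-63.7   0.4   0.3] 20th [-3.19  0.02  0.01]
(420, -118, 90) tool [  0.  -40.6 100.1] 20th [ 0.   -2.03  5.  ]
(420, -118, 34) tool [56.  0. -0.] 20th [ 2.8  0.  -0. ]
```

View pics/c6.png

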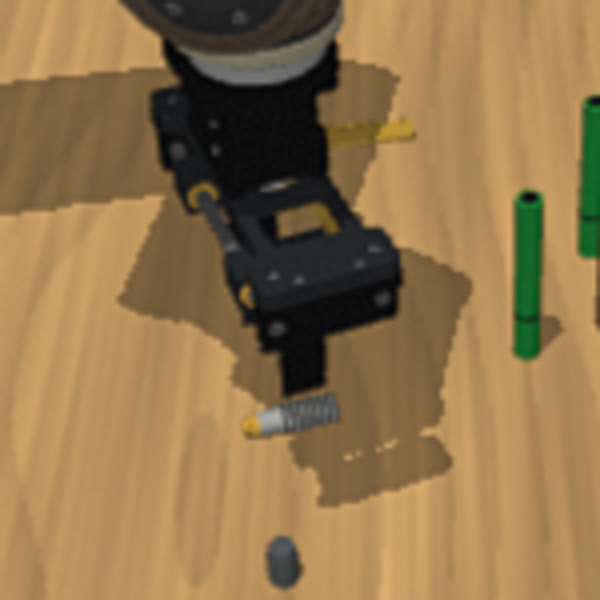

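The gripper hovers over the housing, which lies unmoved at crop (290,413). The visible near fingertip is at (303,390), clearly above the table. I'll finish this dwell and go to the plug.

Call:
apply_moves(increments=[[0.4,0,0,0,0],[0.4,0,0,0,0],[0.4,0,0,0,0],[0.4,0,0,0,0],[0.4,0,0,0,0],[0.4,0,0,0,0],[0.4,0,0,0,0],[0.4,0,0,0,0],[0.4,0,0,0,0],[0.4,0,0,0,0]])

```text
t: 9.3
eef_pos: [419.6, -9.9, 26.3]
tcp_rot: [-0.142, 1.571, -1.327]
ft_force: [-0.2, 0.3, -0.3]
opening: 0.601
```

Call:
apply_moves(increments=[[0.4,-20,0,0,0],[0.4,-20,0,0,0],[0.4,-24,0,0,0],[0.4,0,-10,20,0],[0.4,0,-10,30,0],[0.4,0,-10,30,0],[0.4,0,-11,20,0],[0.4,0,0,0,0],[0.4,0,0,0,0],[0.4,0,0,0,0]])

```text
t: 10.3
eef_pos: [419.1, -117.2, 90.3]
tcp_rot: [-2.338, 1.57, 2.761]
ft_force: [0.7, -0.2, -0.8]
opening: 0.604
```

Call:
apply_moves(increments=[[0.4,14,0,0,0],[0.4,14,0,0,0],[0.4,12,0,0,0],[0.4,8,0,0,0],[0.4,5,0,0,0],[0.4,3,0,0,0],[0.4,0,0,0,0],[0.4,0,0,0,0],[0.4,0,0,0,0],[0.4,0,0,0,0]])

```text
t: 11.3
eef_pos: [419.4, -118.0, 34.6]
tcp_rot: [0.652, 1.57, -0.533]
ft_force: [0.5, 0.1, 1.1]
opening: 0.597
```

Call:
apply_moves(increments=[[0.4,0,0,0,0],[0.4,0,0,0,0],[0.4,0,0,0,0],[0.4,0,0,0,0],[0.4,0,0,0,0],[0.4,0,0,0,0],[0.4,0,0,0,0],[0.4,0,0,0,0],[0.4,0,0,0,0],[0.4,0,0,0,0]])

```text
t: 12.3
eef_pos: [419.2, -117.9, 34.3]
tcp_rot: [-0.206, 1.571, -1.391]
ft_force: [0.2, -0.5, 0.3]
opening: 0.599
```

Call:
apply_moves(increments=[[0.4,0,0,0,0],[0.4,0,0,0,0],[0.4,0,0,0,0],[0.4,0,0,0,0],[0.4,0,0,0,0],[0.4,0,0,0,0],[0.4,0,0,0,0],[0.4,0,0,0,0],[0.4,0,0,0,0],[0.4,0,0,0,0]])

```text
t: 13.3
eef_pos: [419.2, -118.0, 34.3]
tcp_rot: [-0.228, 1.571, -1.413]
ft_force: [-0.3, 0.2, 0.0]
opening: 0.601
```

```bash
python3 -c "
from h import *
deltas([(420,-118,210),(624,46,210),(624,46,132)])"
```

```text
t 13.3 [ 419.2 -118.    34.3] rot [[0.0, 0.927, 0.376], [-0.0, 0.376, -0.927], [-1.0, -0.0, 0.0]]
(420, -118, 210) tool [-175.7    0.7    0.3] 20th [-8.78  0.04  0.02]
(624, 46, 210) tool [ -0.  250.7 -75.2] 20th [-0.   12.54 -3.76]
(624, 46, 132) tool [78.  0. -0.] 20th [ 3.9  0.  -0. ]
```

Call:
apply_moves(increments=[[0.4,-25,0,0,0],[0.4,-30,0,0,0],[0.4,-30,0,0,0],[0.4,-30,0,0,0],[0.4,-30,0,0,0],[0.4,-31,1,0,0],[0.4,0,0,0,0],[0.4,0,0,0,0]])

```text
t: 14.1
eef_pos: [420.1, -117.5, 210.4]
tcp_rot: [0.666, 1.57, -0.519]
ft_force: [-0.5, -0.7, -0.0]
opening: 0.599
```

Call:
apply_moves(increments=[[0.4,0,25,-7,0],[0.4,0,31,-10,0],[0.4,0,33,-10,0],[0.4,0,33,-10,0],[0.4,0,33,-10,0],[0.4,0,33,-10,0],[0.4,0,33,-10,0],[0.4,0,30,-8,0],[0.4,0,0,0,0],[0.4,0,0,0,0]])

```text
t: 15.1
eef_pos: [623.8, 46.6, 208.2]
tcp_rot: [-1.919, 1.567, -3.104]
ft_force: [-1.1, 0.4, -0.2]
opening: 0.6
```

```bash
python3 -c "
from h import *
s=grab('side');e=status.state()['eef_pos']
u0,v0=295,60
a=cv2.resize(s['pixels'][v0:v0+200,u0:u0+150],(450,600),interpolation=2)[:,:,::-1].copy()
cv2.imwrite('pics/c7.png',a)
deltas([(624,46,132)])"
```

```text
t 15.15 [623.6  46.2 208.8] rot [[-0.003, 0.926, 0.376], [-0.0, 0.376, -0.926], [-1.0, -0.002, -0.001]]
(624, 46, 132) tool [76.8  0.5  0.4] 20th [3.84 0.03 0.02]
```

View pics/c7.png

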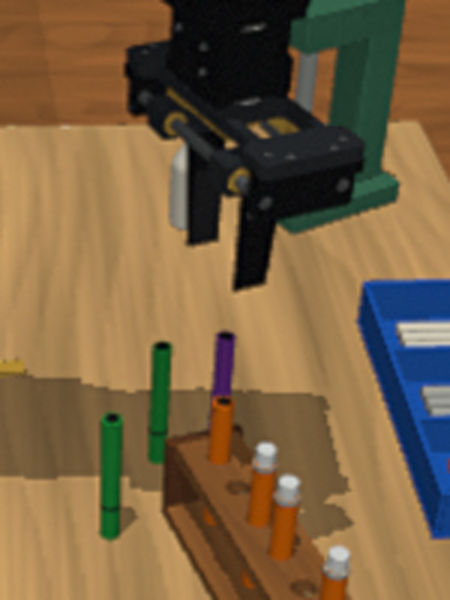

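Both fingertips, at crop (203,240) and (250,288), straddle the line above the open barrel at (221,402). The parts all look undisturbed. I'll descend and dwell.

Call:
apply_moves(increments=[[0.4,14,0,0,0],[0.4,15,0,0,0],[0.4,15,0,0,0],[0.4,13,0,0,0],[0.4,10,0,0,0],[0.4,6,0,0,0],[0.4,4,0,0,0],[0.4,0,0,0,0],[0.4,0,0,0,0],[0.4,0,0,0,0]])

```text
t: 16.15
eef_pos: [624.7, 46.4, 133.8]
tcp_rot: [1.051, 1.57, -0.134]
ft_force: [-0.4, -0.5, 0.4]
opening: 0.601
```

Call:
apply_moves(increments=[[0.4,0,0,0,0],[0.4,0,0,0,0],[0.4,0,0,0,0],[0.4,0,0,0,0],[0.4,0,0,0,0],[0.4,0,0,0,0],[0.4,0,0,0,0],[0.4,0,0,0,0],[0.4,0,0,0,0],[0.4,0,0,0,0]])

```text
t: 17.15
eef_pos: [624.5, 46.4, 133.3]
tcp_rot: [0.299, 1.571, -0.886]
ft_force: [0.0, -0.3, 0.7]
opening: 0.602
```

Call:
apply_moves(increments=[[0.4,0,0,0,0],[0.4,0,0,0,0],[0.4,0,0,0,0],[0.4,0,0,0,0],[0.4,0,0,0,0],[0.4,0,0,0,0],[0.4,0,0,0,0],[0.4,0,0,0,0],[0.4,0,0,0,0],[0.4,0,0,0,0]])

```text
t: 18.15
eef_pos: [624.5, 46.4, 133.3]
tcp_rot: [0.05, 1.571, -1.135]
ft_force: [0.1, -0.4, 0.0]
opening: 0.602
```

```bash
python3 -c "
from h import *
s=grab('side');e=status.state()['eef_pos']
u0,v0=250,100
a=cv2.resize(s['pixels'][v0:v0+200,u0:u0+200],(600,600),interpolation=2)[:,:,::-1].copy()
cv2.imwrite('pics/c8.png',a)
deltas([(624,46,132)])"
```

```text
t 18.2 [624.5  46.4 133.3] rot [[0.0, 0.927, 0.376], [-0.0, 0.376, -0.927], [-1.0, 0.0, 0.0]]
(624, 46, 132) tool [ 1.3 -0.6  0.2] 20th [ 0.07 -0.03  0.01]
```

View pics/c8.png

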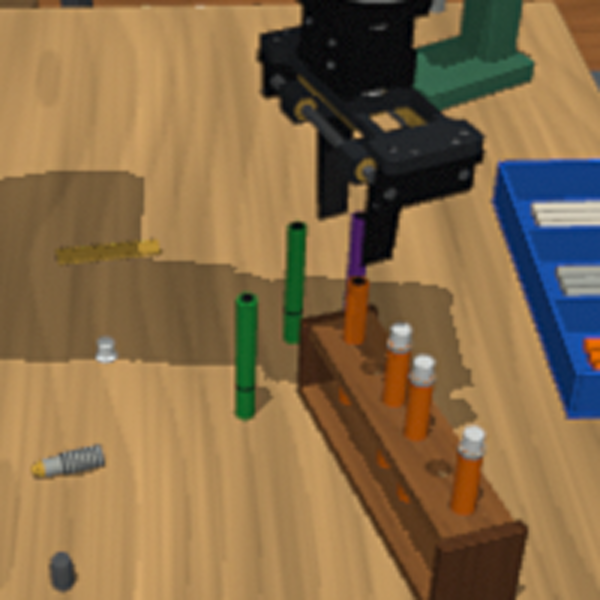

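The fingertips straddle the line above the uncapped barrel, whose top is at (357,283). Every part is in place and there is no contact force, so I'm handing in.

```bash
python3 -c "
from h import *
print(env.job_done())"
```

```text
the job is handed in; nothing more can be done
None
```

I pointed at the clutch housing, then the eraser plug, then the uncapped orange barrel, holding at least two seconds over each. I handed the job in at about 18 s, still over the barrel; no verdict came back.

**Last checks:** The reported TCP was at (624.5, 46.4, 133.3) and the barrel was measured at about (624, 46). That puts the grasp point about 19 mm above its top. The force readings stayed at noise level, and the last side picture showed the parts it covered undisturbed. That picture did not cover cap_b, which I did not look at again after the start.

**A check that disagreed:** The cameras showed the whole gripper about 45 mm higher than the reported TCP, although x and y matched. I could not tell which height is right without touching something.

**What I did about it:** I chose a height inside the 8–70 mm window either way: the grasp point is 18–19 mm above each top by the report, or about 63–64 mm by the picture. I also left the jaws about 57 mm apart so they could not touch a part. As a result the fingertips were not about two centimetres above each part: they were about level with its top by the report, or about 45 mm above it by the picture.

**Other slips:** My first two move calls were refused because the rows lacked the fifth number. Nothing moved in those calls.

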